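Set up the line winder with the big wide spool

ROBOT

A 6-joint arm with a two-finger parallel gripper is mounted at the origin on the work surface. World frame = base frame: x ahead of the robot, y to its left, z up, the work surface at z = 0. Lengths are in m, angles in rad, forces in N, time in s.
With the tool pointing down it reaches from about 0.375 to 0.75 m from the base axis. Payload 9 kg.
Tool frame: the origin (TCP) lies midway between the tips of the shut fingers; the grasp point (between the pads) lies 19 mm behind it (r.grasp_offset is the distance from the TCP to the grasp point, in m); z points along the fingers, y is the line along which they close (so a half turn about z gives the same grasp; the last joint's range is limited). The gripper opens to 85 mm and grips with 20 to 120 N. Pads are 22 mm wide; open, the fingers measure 114 mm over their backs; the gripper's body (76 mm by 85 mm) begins 54 mm behind the grasp point. The pads swing forward as they close: fully open they stand 13 mm farther back than shut.
Start: joints at [-1.465, 0.104, 0.097, 1.564, 0, 1.353], TCP at [0.191, -0.569, 0.231] pointing down, gripper open.
Joint ranges: [-2.99, 2.99], [-0.84, 1.86], [-1.1, 1.16], [-1.84, 2.11], [-1.51, 1.56], [-3.14, 3.14]. Speed limits (rad/s): [2.22, 2.22, 2.57, 3.14, 3.14, 3.14].

INTERFACE

Orientations are given as [roll, pitch, yaw] about the fixed x, y, z axes, in that order (R = Rz(yaw) Ry(pitch) Rx(roll)).
In Python, from bench import r, optics gives the robot as it stands.
- The arm moves only by the tool step_arm, never from a script. Its argument "targets" is text: rows parted by semicolons, each of 7 numbers parted by spaces: the opening, from 0 (shut) to 1 (fully open), then the shift along the tool's x, y, z as a fraction of full scale, then the turn, a rotation vector about the tool's x, y, z as a fraction of full scale. A call has 1 to 5 rows; each row shifts and turns the commanded pose from where the row before left it, along the tool's axes as they then stand; what a row does not reach is not made up. Full scale, the value 1, is 3 cm for a shift and 0.1 rad for a turn. A row lasts 1/8 s, in which the tool goes at most 62.5 mm and 10.7 degrees, less where a joint would pass 70% of its speed; a pose out of reach is approached as far as the arm can. A call with a number of a shift or a turn outside -1 to 1 is refused whole. A call with a gripper value outside its range is refused whole. The fingers move at their own pace and stop on an object; "newtons" is the grip in N (left out, the last holds). Time passes only in rows, so rows that do not move let the fingers close. It gives the time, the measured TCP pose, the force, the opening and the grip force at its end, in the units of the state.
- r.get_state(): the state, without advancing time (a new reading comes with each control period).
- optics.read_camera(name): name is "scene" or "top"; returns the picture (400x640x3 uint8, red, green, blue); there is no depth.
- optics.camera_info(name): a dict with "fx", "fy", "cx", "cy" (pixels), "rvec" (rotation vector, rad) and "tvec" (3), from world to camera coordinates, as OpenCV has them. Camera axes: x right, y down, z forward; pixel columns grow to the right and rows downward; lengths in m; the calibration is good to about 2 mm. A picture is of the moment at which its call begins. camera_info takes no time and is no camera call.
- r.sign_off(): hands the job in; it is judged then, once.
Trained networks look in the newest picture that a camera, given by its name, has taken for a name from the list of things; names that differ only in an ending like _2 or _b are one class to them, and where a whole thing is asked for, a point or a joint stands for the part that bears it (a point fixed in the world has none). Each returns a list of dicts, best first, with "conf" (0 to 1); they miss things now and then, are a little off and sometimes report something else, mostly with a low value. They report only what shows in the picture. A call takes as long as a camera call.
- optics.spot_in(thing, camera): "box" ([left, top, width, height] in pixels, round what is visible of it).
- optics.mark_of(thing, camera): "xy" ([column, row] in pixels: a listed point, or the origin of a listed thing).
The state is a dict: "t": time; "joint_positions": joint angles; "qvel": joint speeds; "joint_efforts": joint torques, N m; "eef_pos": TCP position; "eef_rot": TCP orientation; "ft_force": force on the tool from outside, world axes, zero at the start; "moment": the same for the moment, N m; "width": finger opening in m; "finger_force": force on a finger pad.
Only numpy, scipy, OpenCV 4.12 (cv2) and the standard library are available. Lean on these libraries where they do the work, as an engineer would, in place of code of your own. Each camera call takes 0.05 s, during which the arm holds its last target. There are 200 camera calls.

TASK

Get the line winder ready: lift the reel spool that is both large and wide off its peg on the rack, hang it on the winder's spindle so that it rests there behind the upturned lip, and crank the winder's handwheel until the carriage's pointer stands level with the line on the brass index clip. Leave the other two spools hanging on their pegs and the things on the bench where they stand, undisturbed.

Things in the scene. Friction and masses are not known exactly. Their poses are not given: they have to be found in the camera images.
- wide_spool_center (a point): centre of the wanted spool: bare aluminium reel spool with flat faces, 90 mm diameter, 34 mm wide, through bore 28 mm diameter; about 0.1 to 0.2 kg. Its x axis is the spool's axis. At the start it hangs by its bore on one of the three rack pegs, at random, so its centre is 10 mm below the peg's axis
- slim_spool_center (a point): centre of another aluminium spool that hangs on the rack and stays there: 90 mm diameter, 20 mm wide, bore 28 mm
- small_spool_center (a point): centre of the third aluminium spool that hangs on the rack and stays there: 66 mm diameter, 34 mm wide, bore 28 mm
- rack: fixed spool rack; origin at the bottom centre of its base plate (110 x 340 x 10 mm). Posts of 14 mm diameter and 158 mm height at y = +-158 mm; a 12 mm bar along its y axis at x = 0, 150 mm above the table. Three pegs, 8 mm thick and 100 mm apart (y = -100, 0, 100 mm), stick out level from the bar along its -x (towards the robot), 80 mm long; the last 4 mm turn up into a lip whose top is 11 mm above the peg's axis. The spools hang about 47 mm out from the bar's axis
- winder: fixed line winder, origin at table level; its base covers x -55 to 95 mm, y -180 to 160 mm. x points away from the robot, y along the carriage's slide. The handwheel's axis is vertical at x = -20, y = -140 mm; the carriage slides along y
- carriage (a joint): position of the carriage along the winder's y axis, m; -0.015 to 0.09. It moves 5 mm per radian of the handwheel (31.4 mm per turn) and resists about 30 N if pushed directly, so it is moved by the wheel
- spindle_seat (a point): where the spool's centre shall be when it hangs on the spindle; moves with the carriage. The spindle is a steel peg like those of the rack: 8 mm thick, level, its axis 10 mm above this point, pointing along the winder's -x; its lip (tip 33 mm out to -x of this point) rises to 11 mm above the spindle's axis. The carriage's upright, 30 mm wide in y, has its face 46 mm to +x of this point and rises 12 mm above the spindle's axis. Axes as the winder's
- pointer (a point): tip of the black pointer fin (3 mm wide) on the carriage's far side, 36 mm above the table
- index_line (a point): the black line on the face of the small brass index clip on the scale at the winder's far edge, 36 mm above the table; the clip is 18 mm wide along y and stands at a different place each time. The pointer is set when it is level with this line along the winder's y; its tip then is a few mm short of the clip in x
- handwheel (a joint): angle of the handwheel, rad, positive anticlockwise seen from above, which moves the carriage towards the winder's +y; it stays where it is left. Turning takes about 0.15 N m, 4 N at the handle
- wheel_axis (a point): centre of the handwheel's top face; disc 100 mm in diameter, 10 mm thick, top face 97 mm above the table
- crank_grip (a point): upright black crank handle on the wheel, 38 mm from its axis, at the height to grip it; 18 mm diameter, 52 mm tall from 98 to 150 mm above the table, this point at 130 mm; it spins freely about its own axis, so the gripper need not turn while cranking
- vise: fixed fly-tying vise, an obstacle: origin under the base (90 x 90 x 12 mm), 12 mm stem and on top a head up to 210 mm above the table that reaches 16 mm in x and 45 mm in y from the stem
- jar: loose glass jar on the rack's base plate below the pegs, diameter 42 mm, top 55 mm above the table; leave standing
- stacker: loose brass tube on the rack's base plate below the pegs, diameter 26 mm, top 65 mm above the table; leave standing
- glue: loose white glue bottle, diameter 42 mm, height 130 mm; leave standing
- thread: loose small white thread bobbin, diameter 26 mm, height 33 mm; leave standing
- bodkin: loose needle with wooden handle standing in a steel weight, diameter 48 mm, height 150 mm; leave standing
- scissors: loose scissors lying flat, 100 mm long, 5 mm thick; leave alone

How it is judged:
At the end, for the whole second after the job is handed in: The wide spool hangs by its bore on the spindle between lip and upright (centre within 8 mm sideways, 6 mm in height of the seat), the carriage rests with its pointer within 3 mm of the index line along the slide, and the other spools are on their pegs (moved under 30 mm) (x of wide_spool_center in the frame of spindle_seat between -0.02 and 0.035 m and y of wide_spool_center in the frame of spindle_seat between -0.008 and 0.008 m and z of wide_spool_center in the frame of spindle_seat between -0.006 and 0.006 m and angle between the x axis of wide_spool_center and the x axis of spindle_seat, either way round below 0.35 rad and y of pointer in the frame of index_line between -0.003 and 0.003 m and velocity of joint carriage between -0.002 and 0.002 m/s and distance of each of slim_spool_center, small_spool_center from where it was at the start of the episode below 0.03 m); the robot touches nothing.
It fails at once if another spool is displaced by more than 40 mm or knocked off its peg (distance of any of slim_spool_center, small_spool_center from where it was at the start of the episode above 0.04 m).
It fails at once if a bystander is moved by more than 30 mm or knocked over (distance of any of jar, stacker, glue, thread, bodkin, scissors from where it was at the start of the episode above 0.03 m or angle between any of jar, stacker, glue, thread, bodkin's own z axis and vertical above 0.6 rad).
It also fails if it takes over 64 s, if anything falls off the work surface, if the arm or the gripper's body presses on something with over 40 N, if the wrist force passes 120 N, or if a joint passes its speed limit or range.

## Working session

There is one attempt and no reset: what is moved stays moved. The work goes in short steps, Python scripts to look and compute and a tool call to move; the robot and the scene stay as the last step left them, time stands still between calls to the robot, and variables do not carry over. Pictures are saved under pics/ and viewed, at most 10 in all, crops included, and the job is handed in when it is done.

Besides the shell and the picture viewer there is one more tool, called after "Request:" by a JSON object that holds its "name" and its "arguments", one argument or row to a line. step_arm: Moves the arm, as the interface text tells. Its arguments: {"type":"object","properties":{"targets":{"type":"string"},"newtons":{"type":"number"}},"required":["targets"]}

```bash
mkdir -p pics
cat > h.py <<'E'
import numpy as np, cv2
from bench import r, optics
def P(c):
    i=optics.camera_info(c); R=cv2.Rodrigues(np.array(i['rvec'],float))[0]
    return np.array([[i['fx'],0,i['cx']],[0,i['fy'],i['cy']],[0,0,1]])@np.c_[R,np.array(i['tvec'],float).ravel()]
def tri(a,b):
    X=cv2.triangulatePoints(P('scene'),P('top'),np.array(a,float).reshape(2,1),np.array(b,float).reshape(2,1))
    return (X[:3]/X[3]).ravel()
def onz(c,p,z):
    M=P(c); A=np.c_[M[:,0],M[:,1],-np.array([*p,1.])]
    return np.linalg.solve(A,-(M[:,2]*z+M[:,3]))[:2]
def proj(c,X):
    q=P(c)@np.array([*X,1.]); return q[:2]/q[2]
def snap(c,n):
    im=optics.read_camera(c); cv2.imwrite('pics/'+n,im[:,:,::-1]); return im
E
cat > a.py <<'E'
from h import *
np.set_printoptions(precision=4,suppress=True)
for c in('scene','top'):snap(c,c+'0.png')
for n in 'wide_spool_center slim_spool_center small_spool_center rack winder spindle_seat pointer index_line wheel_axis crank_grip vise jar stacker glue thread bodkin scissors'.split():
    d={c:[(np.round(x['xy'],1),round(x['conf'],2)) for x in optics.mark_of(n,c)[:2]] for c in('scene','top')}
    t=tri(d['scene'][0][0],d['top'][0][0]) if d['scene'] and d['top'] else None
    print(n,[[(*map(float,p),q) for p,q in d[c]] for c in d],t)
for c in('scene','top'):
    i=optics.camera_info(c);R=cv2.Rodrigues(np.array(i['rvec'],float))[0];print(c,-R.T@np.array(i['tvec'],float).ravel(),R[2])
print(r.get_state(),r.grasp_offset)
E
python3 a.py
```

```text
wide_spool_center [[(405.9, 237.3, 0.64)], [(249.0, 183.6, 0.83)]] [0.5894 0.195  0.1487]
slim_spool_center [[(452.9, 244.8, 0.73)], [(218.9, 194.6, 0.81)]] [0.5599 0.2855 0.1452]
small_spool_center [[(355.7, 230.0, 0.62)], [(285.2, 172.7, 0.68), (427.8, 196.9, 0.34)]] [0.6185 0.0919 0.1412]
rack [[(399.7, 287.6, 0.75)], [(250.3, 174.5, 0.79)]] [ 0.6346  0.2174 -0.0063]
winder [[(255.6, 188.9, 0.82), (221.7, 138.7, 0.5)], [(387.3, 197.3, 0.56), (325.4, 247.7, 0.35)]] [ 0.551  -0.2172 -0.0084]
spindle_seat [[(253.3, 152.2, 0.92), (258.1, 188.8, 0.5)], [(390.7, 199.9, 0.96)]] [ 0.5336 -0.2124  0.1322]
pointer [[(240.0, 212.5, 0.9)], [(383.5, 165.2, 0.6)]] [ 0.647  -0.203   0.0271]
index_line [[(251.5, 217.0, 0.59)], [(369.4, 166.0, 0.37), (322.7, 246.4, 0.24)]] [ 0.6469 -0.1626  0.0364]
wheel_axis [[(207.9, 143.2, 0.6)], [(437.3, 198.3, 0.68), (229.9, 243.8, 0.26)]] [ 0.5364 -0.354   0.0875]
crank_grip [[(221.5, 136.9, 0.55)], [(426.7, 196.7, 0.51)]] [ 0.5358 -0.3091  0.1381]
vise [[(350.7, 173.1, 0.82)], [(326.3, 246.8, 0.77)]] [ 0.4007 -0.0177  0.0038]
jar [[(368.0, 269.7, 0.71)], [(
[... 464 characters left out ...]
.2008 -0.0039]
scissors [[(453.5, 227.2, 0.46)], [(229.9, 243.5, 0.63)]] [ 0.4208  0.2805 -0.0104]
scene [1.1038 0.2524 1.0842] [-0.4621 -0.2435 -0.8528]
top [ 0.4204 -0.0186  1.6231] [ 0.0939  0.0024 -0.9956]
{'t': 1.8, 'joint_positions': array([-1.4647,  0.1041,  0.0973,  1.5639, -0.    ,  1.3531]), 'qvel': array([ 0.0012,  0.0005, -0.0007,  0.0001, -0.0011,  0.0002]), 'joint_efforts': array([ -0.0003, -55.6751,  50.3763,   0.0005,  -0.0005,   0.    ]), 'eef_pos': array([ 0.1909, -0.5688,  0.2313]), 'eef_rot': array([3.1415, 0.    , 0.3238]), 'ft_force': array([ 0.2755, -0.8812,  0.2917]), 'moment': array([ 0.016 ,  0.0183, -0.0455]), 'finger_force': 0.0, 'width': 0.085494625045742} 0.0187
```

View pics/scene0.png

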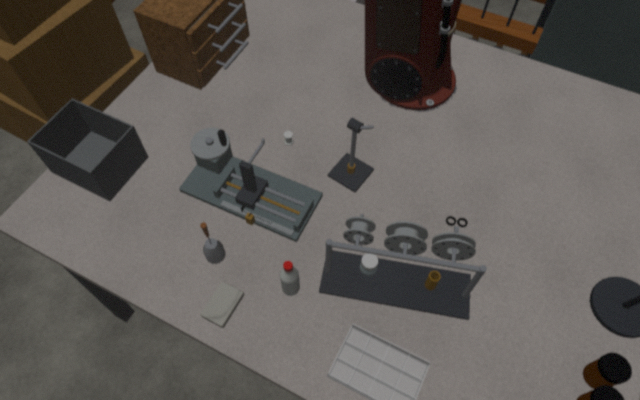

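View pics/top0.png

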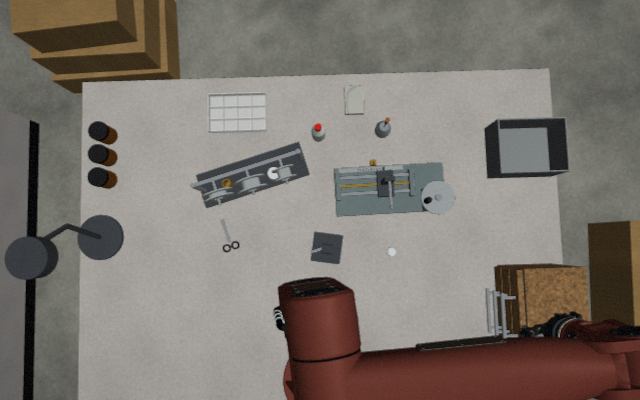

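The scene picture shows the rack with small (358,230), wide (405,238) and slim (453,245) spools; the winder is at (250,190) with the clip at about (249,217). In the top picture the clip is at (373,162) and the wheel at (437,198). All network marks agree with the pictures. Next I refine with averages and a zoom.

```bash
cat > m.py <<'E'
from h import *
import sys
np.set_printoptions(precision=4,suppress=True)
def avg(names,N=3,mn=0.3):
    out={}
    D={n:{'scene':[],'top':[]} for n in names}
    for k in range(N):
        for c in('scene','top'):
            optics.read_camera(c)
            for n in names:
                l=optics.mark_of(n,c)
                if l and l[0]['conf']>mn: D[n][c].append(l[0]['xy'])
    for n in names:
        a,b=[np.array(D[n][c]) for c in('scene','top')]
        if len(a) and len(b):
            out[n]=tri(np.median(a,0),np.median(b,0))
            print(n,out[n],'sd',a.std(0).round(2),b.std(0).round(2),'px',np.median(a,0).round(2),np.median(b,0).round(2))
    return out
E
python3 - <<'E'
from m import *
avg('wide_spool_center slim_spool_center small_spool_center spindle_seat pointer index_line wheel_axis crank_grip'.split(),3)
a=cv2.imread('pics/scene0.png')[120:240,175:330];b=cv2.imread('pics/top0.png')[150:225,325:465]
a=cv2.resize(a,None,fx=5,fy=5,interpolation=cv2.INTER_CUBIC)[:590,:]
b=cv2.resize(b,None,fx=5.7,fy=5.7,interpolation=cv2.INTER_CUBIC)
cv2.imwrite('pics/ca.png',np.clip(a*1.5,0,255));cv2.imwrite('pics/cb.png',np.clip(b*1.5,0,255))
E
```

```text
wide_spool_center [0.5875 0.192  0.1481] sd [86.71 47.99] [0.78 1.24] px [405.6 236.2] [250.6 184.1]
slim_spool_center [0.5568 0.2881 0.1464] sd [2.86 1.7 ] [1.76 0.09] px [455.8 244. ] [218.7 195.5]
small_spool_center [0.624  0.0965 0.1446] sd [0.08 1.56] [1.23 1.28] px [357.1 232.2] [283.7 170.6]
spindle_seat [ 0.5339 -0.2131  0.1235] sd [1.07 1.11] [0.78 0.12] px [254.2 154.4] [391.1 199.7]
pointer [ 0.6455 -0.2012  0.0381] sd [1.2  1.44] [0.94 0.22] px [239.8 210. ] [383.  165.4]
index_line [ 0.6497 -0.1668  0.0421] sd [0.52 0.49] [1.59 0.62] px [250.1 216.1] [371.5 164.4]
wheel_axis [ 0.5326 -0.3538  0.0932] sd [1.18 0.66] [0.31 1.37] px [208.6 140.8] [437.9 199.3]
crank_grip [ 0.529  -0.3166  0.1302] sd [1.75 1.07] [0.81 1.12] px [219.6 135.8] [428.  199.8][ WARN:0@10.424] global loadsave.cpp:1063 imwrite_ Unsupported depth image for selected encoder is fallbacked to CV_8U.
```

View pics/ca.png

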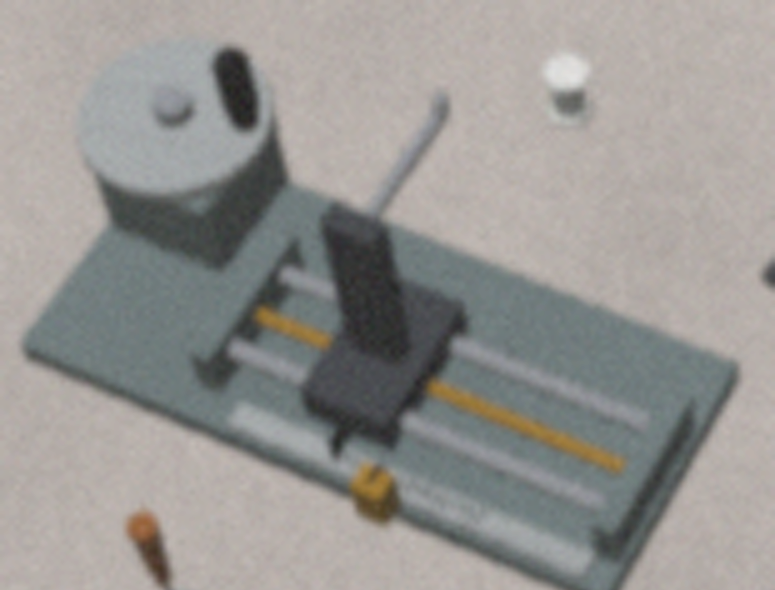

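View pics/cb.png

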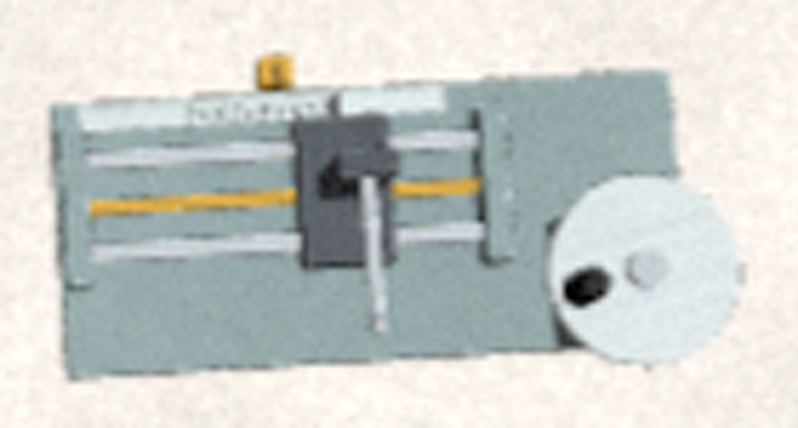

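The crops show the winder base's corners clearly: in the top crop the far edge runs (52,104)-(672,72), the near-left corner is at (70,378), the wheel centre at (645,270), the fin at (337,100) and the clip at (275,72). In the scene crop the fin tip is at (336,450) and the clip at (373,490). I fit the winder's pose from these.

```bash
cat > fit.py <<'E'
from m import *
from scipy.optimize import least_squares
T=lambda u,v:('top',((u+.5)/5.7-.5+325,(v+.5)/5.7-.5+150))
S=lambda u,v:('scene',((u+.5)/5-.5+175,(v+.5)/5-.5+120))
obs=[(T(52,104),(.095,.16,None)),(T(672,72),(.095,-.18,None)),(T(70,378),(-.055,.16,None)),(S(28,348),(.095,-.18,None)),(S(738,368),(-.055,.16,None)),
(T(645,270),(-.02,-.14,.097)),(S(175,117),(-.02,-.14,.097))]
def res(p):
    c,s=np.cos(p[2]),np.sin(p[2]);o=[]
    for (cam,uv),(x,y,z) in obs:
        o+=list(proj(cam,(p[0]+c*x-s*y,p[1]+s*x+c*y,p[3] if z is None else z))-np.array(uv))
    return np.array(o)
f=least_squares(res,[.55,-.21,.05,.01],loss='soft_l1');print(f.x,f.fun.round(1) if len(f.fun)<20 else '')
c,s=np.cos(f.x[2]),np.sin(f.x[2]);R=np.array([[c,s],[-s,c]])
for n,a,b in [('pointer',S(336,452),T(337,103)),('line',S(374,472),T(276,85)),('lip tip',S(441,97),T(378,325)),('crank top',S(230,52),T(585,288)),('crank net',('',(219.6,135.8)),('',(428.,199.8)))]:
    X=tri(a[1],b[1]);print(n,X,'winder',R@(X[:2]-f.x[:2]), 'z36', R@(onz('scene',a[1],.036)-f.x[:2]),R@(onz('top',b[1],.036)-f.x[:2]))
for n,X in dict(wide=(.5875,.192),slim=(.5568,.2881),small=(.624,.0965),seat=(.5339,-.2131)).items(): print(n,R@(np.array(X)-f.x[:2]))
E
python3 fit.py
```

```text
[ 0.5544 -0.2106  0.0241  0.0111] [-0.6  0.3 -0.8  0.  -1.   0.1 -2.6 -0.2 -0.2  0.3 -0.3  0.3 -0.9 -1.3]
pointer [ 0.6391 -0.203   0.0273] winder [0.0849 0.0055] z36 [0.0881 0.011 ] [0.0845 0.005 ]
line [ 0.6481 -0.1702  0.0472] winder [0.0947 0.0381] z36 [0.0897 0.0334] [0.0961 0.0372]
lip tip [ 0.5099 -0.2037  0.1614] winder [-0.0444  0.0079] z36 [-0.1271 -0.0509] [-0.0366 -0.0092]
crank top [ 0.5267 -0.3101  0.1533] winder [-0.0301 -0.0988] z36 [-0.1041 -0.169 ] [-0.0227 -0.1214]
crank net [ 0.529  -0.3166  0.1302] winder [-0.028  -0.1054] z36 [-0.0858 -0.1608] [-0.0219 -0.1238]
wide [0.0428 0.4016]
slim [0.0144 0.4985]
small [0.077  0.3053]
seat [-0.0206 -0.002 ]
```

```bash
cat > plan.py <<'E'
from h import *
from scipy.spatial.transform import Rotation as Ro
def yaw(): return float(r.get_state()['eef_rot'][2])
def rows(p0,y0,p1,y1,N,op,dec=2):
    """straight move from p0,yaw y0 to p1,y1 in N rows, rounded, with error carried"""
    p=np.array(p0,float);y=y0;out=[]
    for k in range(1,N+1):
        g=np.array(p0)+(np.array(p1)-p0)*k/N; d=Ro.from_euler('xyz',[np.pi,0,y]).inv().apply(g-p)/.03
        d=np.round(d,dec); t=np.round(-((y0+(y1-y0)*k/N)-y)/.1,dec)
        p=p+Ro.from_euler('xyz',[np.pi,0,y]).apply(d*.03); y-=t*.1
        out.append(f"{op:g} {d[0]:g} {d[1]:g} {d[2]:g} 0 0 {t:g}")
    for i in range(0,N,5): print('; '.join(out[i:i+5]))
    print('end',p.round(4),round(y,4)); return p,y
E
python3 - <<'E'
from plan import *
s=r.get_state();print(s['t'])
rows(s['eef_pos'],yaw(),[.531,-.315,.19],np.pi/2+.02,15,.7)
E
```

```text
4.5
0.7 0.9 -0.29 0.09 0 0 -0.84; 0.7 0.91 -0.22 0.09 0 0 -0.85; 0.7 0.94 -0.14 0.1 0 0 -0.84; 0.7 0.94 -0.06 0.09 0 0 -0.85; 0.7 0.94 0.02 0.09 0 0 -0.84
0.7 0.94 0.09 0.09 0 0 -0.85; 0.7 0.93 0.18 0.09 0 0 -0.84; 0.7 0.9 0.26 0.09 0 0 -0.85; 0.7 0.89 0.33 0.1 0 0 -0.84; 0.7 0.85 0.4 0.09 0 0 -0.85
0.7 0.81 0.48 0.09 0 0 -0.84; 0.7 0.78 0.54 0.09 0 0 -0.85; 0.7 0.72 0.6 0.09 0 0 -0.84; 0.7 0.67 0.67 0.1 0 0 -0.85; 0.7 0.61 0.71 0.09 0 0 -0.84
end [ 0.5309 -0.315   0.1899] 1.5908
```

Request:
{"name": "step_arm", "arguments": {
  "targets": "0.7 0.9 -0.29 0.09 0 0 -0.84; 0.7 0.91 -0.22 0.09 0 0 -0.85; 0.7 0.94 -0.14 0.1 0 0 -0.84; 0.7 0.94 -0.06 0.09 0 0 -0.85; 0.7 0.94 0.02 0.09 0 0 -0.84"
}}

```text
t: 5.12
eef_pos: [0.305, -0.4837, 0.2175]
eef_rot: [3.141, 0.0, 0.748]
ft_force: [0.5, -0.5, -0.5]
width: 0.0598
finger_force: 0.0
```

Request:
{"name": "step_arm", "arguments": {
  "targets": "0.7 0.94 0.09 0.09 0 0 -0.85; 0.7 0.93 0.18 0.09 0 0 -0.84; 0.7 0.9 0.26 0.09 0 0 -0.85; 0.7 0.89 0.33 0.1 0 0 -0.84; 0.7 0.85 0.4 0.09 0 0 -0.85"
}}

```text
t: 5.75
eef_pos: [0.4183, -0.3989, 0.2037]
eef_rot: [3.141, 0.0, 1.172]
ft_force: [-0.0, -0.6, -0.8]
width: 0.0598
finger_force: 0.0
```

Request:
{"name": "step_arm", "arguments": {
  "targets": "0.7 0.81 0.48 0.09 0 0 -0.84; 0.7 0.78 0.54 0.09 0 0 -0.85; 0.7 0.72 0.6 0.09 0 0 -0.84; 0.7 0.67 0.67 0.1 0 0 -0.85; 0.7 0.61 0.71 0.09 0 0 -0.84"
}}

```text
t: 6.38
eef_pos: [0.5316, -0.3144, 0.1898]
eef_rot: [3.142, 0.0, 1.594]
ft_force: [0.6, -0.3, 0.6]
width: 0.0601
finger_force: 0.0
```

Request:
{"name": "step_arm", "arguments": {
  "targets": "0.7 0 0 0 0 0 0"
}}

```text
t: 6.5
eef_pos: [0.5318, -0.3137, 0.1895]
eef_rot: [-3.141, -0.0, 1.593]
ft_force: [0.3, -0.8, 0.4]
width: 0.0596
finger_force: 0.0
```

Run:
```python
from m import *
for c in('scene','top'):
    im=snap(c,c+'1.png')
    X=proj(c,r.get_state()['eef_pos']);print(c,X,proj(c,[.531,-.315,.15]))
    u,v=X.astype(int); k=cv2.resize(im[v-50:v+50,u-65:u+65,::-1],None,fx=5.5,fy=5.5,interpolation=2); cv2.imwrite(f'pics/z{c}.png',k)
a=cv2.imread('pics/zscene.png');b=cv2.imread('pics/ztop.png')
cv2.imwrite('pics/j1.png',cv2.resize(np.vstack([a[125:425],b[125:425]]),(715,600)))
```

```text
scene [215.7853 120.6602] [218.5563 131.4317]
top [431.8016 197.4169] [428.9262 198.4518]
```

View pics/j1.png

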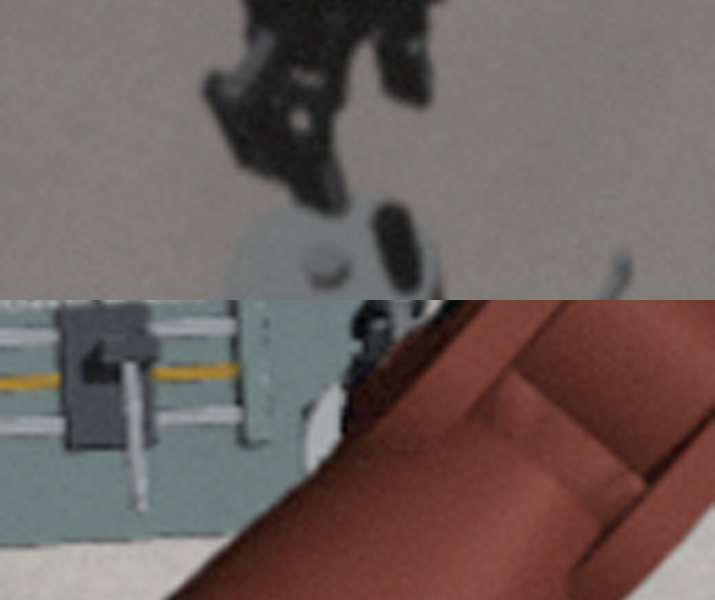

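The picture shows the finger tips at (330,205) and (410,100) in the upper half, and the handle's top at (393,208), about 3 px to the right of where I projected it. I correct for this.

Run:
```python
from plan import *
print(onz('scene',(221.2,130.8),.15),onz('top',((585.5)/5.7-.5+325,(288.5)/5.7-.5+150),.15))
print(onz('scene',(223,145.0),.098))
```

```text
[ 0.52643017 -0.31040312] [ 0.52641501 -0.3099274 ]
[ 0.53058456 -0.31266698]
```

Request:
{"name": "step_arm", "arguments": {
  "targets": "0.7 0.07 -0.13 0.87 0 0 0; 0.7 0 0 0.87 0 0 0; 0.7 0 0 0.87 0 0 0; 0.2 0 0 0 0 0 0; 0.2 0 0 0 0 0 0",
  "newtons": 30
}}

```text
t: 7.22
eef_pos: [0.5269, -0.3138, 0.1129]
eef_rot: [3.141, 0.001, 1.59]
ft_force: [-0.1, 0.4, 0.2]
width: 0.0237
finger_force: 0.0
```

Request:
{"name": "step_arm", "arguments": {
  "targets": "0.1 0 0 0 0 0 0; 0.1 0 0 0 0 0 0; 0.1 0 0 0 0 0 0"
}}

```text
t: 7.6
eef_pos: [0.5274, -0.3139, 0.1133]
eef_rot: [3.14, 0.002, 1.591]
ft_force: [-1.6, -1.1, 6.6]
width: 0.0171
finger_force: 30.8
```

```bash
cat > crank.py <<'E'
import numpy as np,sys
def crank(cur,c,a0,a1,N,rad=.038,psi=1.591,op=.1):
    p=np.array(cur,float);c=np.array(c);out=[]
    for k in range(1,N+1):
        a=np.deg2rad(a0+(a1-a0)*k/N); g=c+rad*np.array([np.cos(a),np.sin(a)]);d=(g-p)/.03
        t=np.round([d@[np.cos(psi),np.sin(psi)],d@[np.sin(psi),-np.cos(psi)]],2)
        p=p+.03*(t[0]*np.array([np.cos(psi),np.sin(psi)])+t[1]*np.array([np.sin(psi),-np.cos(psi)]))
        out.append(f"{op:g} {t[0]:g} {t[1]:g} 0 0 0 0")
    for i in range(0,N,5): print('; '.join(out[i:i+5]))
    print('end',p.round(4))
E
python3 - <<'E'
from crank import *
crank((.527,-.312),(.5355,-.349),103,463,18)
E
```

```text
0.1 -0.16 -0.41 0 0 0 0; 0.1 -0.3 -0.33 0 0 0 0; 0.1 -0.38 -0.21 0 0 0 0; 0.1 -0.44 -0.06 0 0 0 0; 0.1 -0.43 0.09 0 0 0 0
0.1 -0.37 0.23 0 0 0 0; 0.1 -0.28 0.35 0 0 0 0; 0.1 -0.13 0.42 0 0 0 0; 0.1 0.01 0.44 0 0 0 0; 0.1 0.17 0.41 0 0 0 0
0.1 0.29 0.32 0 0 0 0; 0.1 0.39 0.21 0 0 0 0; 0.1 0.43 0.06 0 0 0 0; 0.1 0.43 -0.09 0 0 0 0; 0.1 0.38 -0.23 0 0 0 0
0.1 0.27 -0.34 0 0 0 0; 0.1 0.14 -0.42 0 0 0 0; 0.1 -0.02 -0.44 0 0 0 0
end [ 0.527 -0.312]
```

Request:
{"name": "step_arm", "arguments": {
  "targets": "0.1 -0.16 -0.41 0 0 0 0; 0.1 -0.3 -0.33 0 0 0 0"
}}

```text
t: 7.85
eef_pos: [0.5069, -0.3277, 0.1133]
eef_rot: [3.137, 0.002, 1.592]
ft_force: [12.5, -2.8, -1.2]
width: 0.0172
finger_force: 30.2
```

Request:
{"name": "step_arm", "arguments": {
  "targets": "0.1 -0.38 -0.21 0 0 0 0; 0.1 -0.44 -0.06 0 0 0 0"
}}

```text
t: 8.1
eef_pos: [0.4994, -0.3519, 0.1133]
eef_rot: [3.136, 0.0, 1.592]
ft_force: [12.8, 5.9, 3.2]
width: 0.0174
finger_force: 30.7
```

Request:
{"name": "step_arm", "arguments": {
  "targets": "0.1 -0.43 0.13 0 0 0 0; 0.1 -0.37 0.25 0 0 0 0; 0.1 -0.28 0.35 0 0 0 0; 0.1 -0.13 0.42 0 0 0 0"
}}

```text
t: 8.6
eef_pos: [0.5327, -0.3883, 0.1132]
eef_rot: [-3.142, 0.001, 1.59]
ft_force: [-5.0, 4.6, 10.6]
width: 0.0169
finger_force: 31.5
```

Request:
{"name": "step_arm", "arguments": {
  "targets": "0.1 0.01 0.44 0 0 0 0; 0.1 0.17 0.41 0 0 0 0; 0.1 0.29 0.32 0 0 0 0; 0.1 0.39 0.21 0 0 0 0; 0.1 0.43 0.06 0 0 0 0"
}}

```text
t: 9.22
eef_pos: [0.5758, -0.3496, 0.1133]
eef_rot: [3.14, 0.004, 1.59]
ft_force: [-4.3, -6.2, 6.0]
width: 0.0171
finger_force: 31.1
```

Request:
{"name": "step_arm", "arguments": {
  "targets": "0.1 0.43 -0.09 0 0 0 0; 0.1 0.38 -0.23 0 0 0 0; 0.1 0.27 -0.34 0 0 0 0; 0.1 0.14 -0.42 0 0 0 0; 0.1 -0.02 -0.44 0 0 0 0"
}}

```text
t: 9.85
eef_pos: [0.5302, -0.3131, 0.1133]
eef_rot: [3.137, 0.002, 1.592]
ft_force: [6.1, -1.8, 2.7]
width: 0.0171
finger_force: 30.8
```

Run:
```python
from m import *
s=r.get_state();print(s['t'],s['eef_pos'],s['ft_force'])
avg(['pointer','index_line'],3)
a=snap('scene','s2.png');b=snap('top','t2.png')
f=lambda im,u,v:cv2.resize(im[v-15:v+15,u-20:u+20,::-1],None,fx=10,fy=10,interpolation=2)
cv2.imwrite('pics/j2.png',np.vstack([f(a,250,214),f(b,372,165)]))
```

```text
9.85 [ 0.5302 -0.3131  0.1133] [ 6.0896 -1.8253  2.6933]
pointer [ 0.6391 -0.1732  0.0316] sd [0.88 0.43] [1.2  0.97] px [251.3 213.9] [373.8 168. ]
index_line [ 0.649  -0.1697  0.0372] sd [1.2  2.55] [73.77 14.59] px [248.8  216.35] [371.9 165.1]
```

View pics/j2.png

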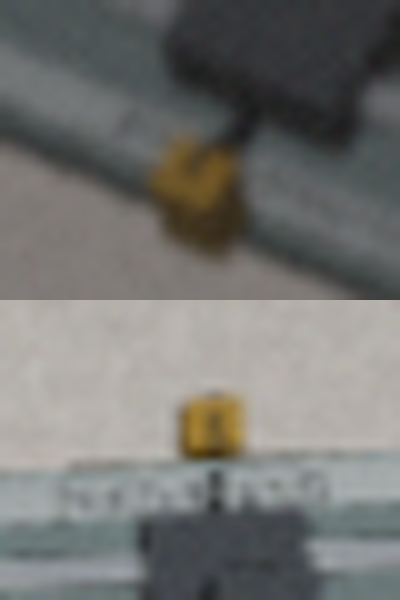

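The zoom shows fin and line nearly level: in the top half the line is at (213,425) and the fin at (215,490); in the scene half the fin runs (250,115)-(225,145) and the line is at about (205,160). I check the offset against the slide's direction.

Run:
```python
from m import *
T=lambda u,v:((u+.5)/5.7-.5+325,(v+.5)/5.7-.5+150)
for z,a,b in[(.03,(90,208),(480,186)),(.03,(90,254),(480,231)),(.03,(90,158),(478,138)),(.011,(52,104),(672,72)),(.011,(70,378),(575,350))]:
    A,B=onz('top',T(*a),z),onz('top',T(*b),z);d=A-B;print('yaw',np.arctan2(-d[0],d[1]))
S=lambda u,v:((u+.5)/5-.5+175,(v+.5)/5-.5+120)
for z,a,b in[(.03,(258,312),(622,464)),(.03,(290,275),(645,418)),(.03,(232,346),(600,500)),(.011,(28,348),(600,588)),(.011,(290,185),(738,368))]:
    A,B=onz('scene',S(*a),z),onz('scene',S(*b),z);d=B-A;print('yaw s',np.arctan2(-d[0],d[1]))
q=lambda u,v,U,V:((u+.5)/10-.5+U-20,(v+.5)/10-.5+V-15)
for psi in(.02,.04):
    y=np.array([-np.sin(psi),np.cos(psi)])
    print(psi,'top line-fin',(onz('top',q(213,425-300,372,165),.038)-onz('top',q(215,490-300,372,165),.038))@y)
    for zl in (.036,.042):
        print('scene',zl,[float((onz('scene',q(*l,250,214),zl)-onz('scene',q(*f,250,214),.036))@y) for l in((208,158),) for f in((250,115),(228,143))])
```

```text
yaw 0.02627883671954268
yaw 0.02884303426183226
yaw 0.021396859360627612
yaw 0.021456425301908652
yaw 0.0253130864195318
yaw s 0.030770767430515374
yaw s 0.03928444883599049
yaw s 0.03421729512263847
yaw s 0.04133016778504797
yaw s 0.025339662547275432
0.02 top line-fin -0.0005724806038016205
scene 0.036 [-0.003091411051311075, -0.0022455237046493655]
scene 0.042 [-0.0007124229692903764, 0.00013346437737133296]
0.04 top line-fin -0.0009760396516565516
scene 0.036 [-0.003391604468485159, -0.002361162177153645]
scene 0.042 [-0.001066797686398759, -3.635539506724488e-05]
```

Request:
{"name": "step_arm", "arguments": {
  "targets": "0.1 0 0.2 0 0 0 0; 0.1 0 0 0 0 0 0"
}}

```text
t: 11.1
eef_pos: [0.5354, -0.3126, 0.1132]
eef_rot: [3.141, 0.0, 1.591]
ft_force: [-2.4, 3.7, 10.7]
width: 0.0171
finger_force: 31.6
```

Request:
{"name": "step_arm", "arguments": {
  "targets": "0.6 0 0 0 0 0 0; 0.6 0 0 0 0 0 0; 0.6 0 0 0 0 0 0; 0.6 0 0 -0.9 0 0 0; 0.6 0 0 -1 0 0 0"
}}

```text
t: 11.72
eef_pos: [0.5343, -0.3125, 0.1686]
eef_rot: [-3.14, -0.001, 1.591]
ft_force: [1.0, -0.0, -0.8]
width: 0.0514
finger_force: 0.0
```

Request:
{"name": "step_arm", "arguments": {
  "targets": "0.6 0 0 -1 0 0 0; 0.6 0 0 -1 0 0 0; 0.6 0 0 -1 0 0 0; 0.6 0 0 -1 0 0 0"
}}

```text
t: 12.22
eef_pos: [0.5346, -0.3128, 0.2894]
eef_rot: [-3.141, -0.0, 1.591]
ft_force: [1.1, -1.5, 0.0]
width: 0.0514
finger_force: 0.0
```

```bash
python3 - <<'E'
from m import *
s=r.get_state();print(s['t'],s['eef_pos'],s['ft_force'])
o=avg(['wide_spool_center','slim_spool_center','small_spool_center','spindle_seat','pointer','index_line'],4)
d=o['slim_spool_center']-o['small_spool_center'];print('rack yaw',np.arctan2(-d[0],d[1]))
snap('scene','s3.png');snap('top','t3.png')
a=cv2.imread('pics/s3.png')[205:265,330:490];b=cv2.imread('pics/t3.png')[135:215,185:315]
f=lambda i,w:cv2.resize(i,(780,int(780*i.shape[0]/i.shape[1])),interpolation=2)
cv2.imwrite('pics/j3.png',np.vstack([f(a,0),f(b,0)])[:600*2][:780])
E
python3 -c "
import cv2;i=cv2.imread('pics/j3.png');print(i.shape)
cv2.imwrite('pics/j3.png',cv2.resize(i,None,fx=600/i.shape[0],fy=600/i.shape[0]))"
```

```text
12.225 [ 0.5346 -0.3128  0.2894] [ 1.0759 -1.5034  0.0195]
wide_spool_center [0.5889 0.1961 0.1541] sd [1.78 1.43] [0.56 0.66] px [406.35 236.1 ] [248.  183.7]
slim_spool_center [0.5574 0.2894 0.1541] sd [0.83 3.05] [1.86 1.42] px [455.9  242.65] [216.8 195.3]
small_spool_center [0.6197 0.0948 0.1463] sd [1.65 0.98] [25.08 30.59] px [357.45 229.9 ] [284.4  171.95]
spindle_seat [ 0.5313 -0.1768  0.1237] sd [0.8 1.5] [70.35  3.14] px [269.6 159.3] [379.75 200.3 ]
pointer [ 0.6455 -0.1698  0.0353] sd [1.45 1.48] [0.6  0.41] px [251.5  215.75] [373.1 165.6]
index_line [ 0.5518 -0.1078 -0.0533] sd [75.79 40.16] [78.6  24.34] px [301.3 215.3] [357.6  196.65]
rack yaw 0.3098274388726955
(772, 780, 3)
```

View pics/j3.png

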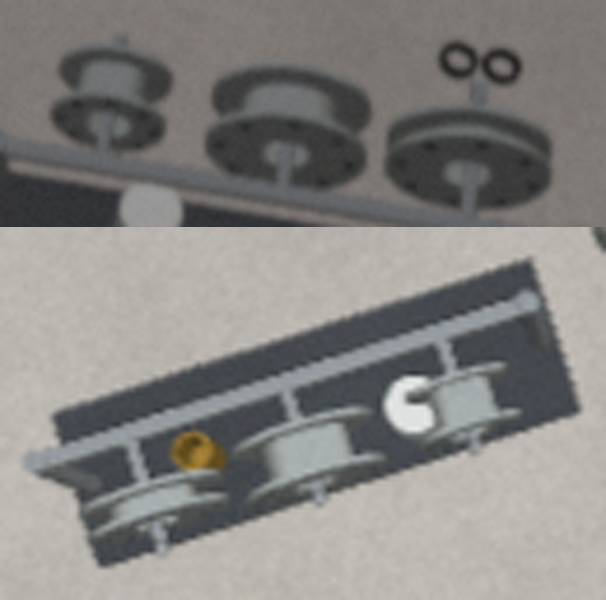

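The picture shows the wide spool in the middle with two flanges; in the top half its rims run (240,450)-(372,408) and (250,498)-(383,458), and its lip is at (320,495). The base corners are at (55,412), (530,260), (578,410) and (100,565), and the bar runs (30,460)-(530,299). From these I compute the rack's pose.

Run:
```python
from m import *
from scipy.optimize import least_squares
T=lambda u,v:np.array([(u+.5)/4.663-.5+185,(v-227+.5)/4.663-.5+135])
S=lambda u,v:np.array([(u+.5)/3.789-.5+330,(v+.5)/3.789-.5+205])
obs=[('top',T(55,412),(.055,.17,.01)),('top',T(530,260),(.055,-.17,.01)),('top',T(578,410),(-.055,-.17,.01)),('top',T(100,565),(-.055,.17,.01)),
('top',T(32,461),(0,.158,.158)),('top',T(527,300),(0,-.158,.158)),('top',T(320,490),(-.078,0,.161)),('top',T(474,440),(-.078,-.1,.161)),('top',T(161,546),(-.078,.1,.161)),
('scene',S(478,85),(-.078,.1,.161)),('scene',S(120,40),(-.078,-.1,.161))]
def res(p):
    c,s=np.cos(p[2]),np.sin(p[2])
    return np.array([proj(k,(p[0]+c*x-s*y,p[1]+s*x+c*y,z))-uv for k,uv,(x,y,z) in obs]).ravel()
f=least_squares(res,[.63,.21,.3],loss='soft_l1');p=f.x;print(p,f.fun.reshape(-1,2).round(1).tolist())
c,s=np.cos(p[2]),np.sin(p[2]);print('wide', p[0]-c*.047,p[1]-s*.047)
# visible spool top-rim midpoints at z=.185
A=onz('top',T(306,420),.185);B=onz('top',T(316,468),.185);print('rim',A,B,(A+B)/2,np.linalg.norm(A-B))
```

```text
[0.6357 0.2061 0.2892] [[-1.4, -0.1], [-0.1, -1.2], [0.5, -0.5], [-0.7, 0.4], [0.2, -0.3], [-0.2, -0.4], [-0.5, 1.9], [0.2, 1.6], [-0.1, 1.0], [-0.8, 2.6], [-0.7, -0.9]]
wide 0.5906162619336818 0.1926485265504644
rim [0.6062 0.1868] [0.5772 0.1813] [0.5917 0.184 ] 0.029570133506293603
```

Run:
```python
from plan import *
s=r.get_state();print(s['t'])
rows(s['eef_pos'],yaw(),[.5898,.1935,.23],np.pi/2+.289,18,.7)
```

```text
15.125
0.7 0.94 0.12 0.11 0 0 -0.15; 0.7 0.93 0.14 0.11 0 0 -0.15; 0.7 0.93 0.14 0.11 0 0 -0.15; 0.7 0.93 0.17 0.1 0 0 -0.15; 0.7 0.93 0.17 0.11 0 0 -0.15
0.7 0.92 0.19 0.11 0 0 -0.15; 0.7 0.92 0.21 0.11 0 0 -0.15; 0.7 0.92 0.22 0.11 0 0 -0.15; 0.7 0.91 0.23 0.11 0 0 -0.15; 0.7 0.91 0.24 0.11 0 0 -0.14
0.7 0.91 0.26 0.1 0 0 -0.15; 0.7 0.9 0.27 0.11 0 0 -0.15; 0.7 0.9 0.29 0.11 0 0 -0.15; 0.7 0.9 0.3 0.11 0 0 -0.15; 0.7 0.89 0.31 0.11 0 0 -0.15
0.7 0.88 0.33 0.11 0 0 -0.15; 0.7 0.88 0.33 0.11 0 0 -0.15; 0.7 0.88 0.36 0.1 0 0 -0.15
end [0.5899 0.1936 0.2301] 1.8598
```

Request:
{"name": "step_arm", "arguments": {
  "targets": "0.7 0.94 0.12 0.11 0 0 -0.15; 0.7 0.93 0.14 0.11 0 0 -0.15; 0.7 0.93 0.14 0.11 0 0 -0.15; 0.7 0.93 0.17 0.1 0 0 -0.15; 0.7 0.93 0.17 0.11 0 0 -0.15"
}}

```text
t: 15.75
eef_pos: [0.55, -0.1712, 0.2724]
eef_rot: [3.141, 0.0, 1.666]
ft_force: [0.8, -0.2, 0.6]
width: 0.0596
finger_force: 0.0
```

Request:
{"name": "step_arm", "arguments": {
  "targets": "0.7 0.92 0.19 0.11 0 0 -0.15; 0.7 0.92 0.21 0.11 0 0 -0.15; 0.7 0.92 0.22 0.11 0 0 -0.15; 0.7 0.91 0.23 0.11 0 0 -0.15; 0.7 0.91 0.24 0.11 0 0 -0.14"
}}

```text
t: 16.38
eef_pos: [0.5653, -0.0307, 0.2559]
eef_rot: [3.141, 0.0, 1.74]
ft_force: [-0.3, 0.1, -0.6]
width: 0.0598
finger_force: 0.0
```

Request:
{"name": "step_arm", "arguments": {
  "targets": "0.7 0.91 0.26 0.1 0 0 -0.15; 0.7 0.9 0.27 0.11 0 0 -0.15; 0.7 0.9 0.29 0.11 0 0 -0.15; 0.7 0.9 0.3 0.11 0 0 -0.15; 0.7 0.89 0.31 0.11 0 0 -0.15"
}}

```text
t: 17.0
eef_pos: [0.5806, 0.1101, 0.2396]
eef_rot: [3.141, 0.0, 1.815]
ft_force: [0.6, -0.2, 1.2]
width: 0.0599
finger_force: 0.0
```

Request:
{"name": "step_arm", "arguments": {
  "targets": "0.7 0.88 0.33 0.11 0 0 -0.15; 0.7 0.88 0.33 0.11 0 0 -0.15; 0.7 0.88 0.36 0.1 0 0 -0.15; 0.7 0 0 0 0 0 0"
}}

```text
t: 17.5
eef_pos: [0.5896, 0.1952, 0.2296]
eef_rot: [-3.141, -0.0, 1.862]
ft_force: [-0.1, 0.4, 0.6]
width: 0.0596
finger_force: 0.0
```

Run:
```python
from m import *
a=snap('scene','s4.png');b=snap('top','t4.png')
p=r.get_state()['eef_pos'];print(p,r.get_state()['t'],proj('scene',p),proj('top',p))
f=lambda i:cv2.resize(i[:,:,::-1],None,fx=5,fy=5,interpolation=2)
cv2.imwrite('pics/j4.png',np.vstack([f(a[195:265,330:470]),f(b[150:200,190:330])]))
```

```text
[0.5898 0.1934 0.23  ] 17.6 [411.6898 218.1793] [245.4675 180.0378]
```

View pics/j4.png

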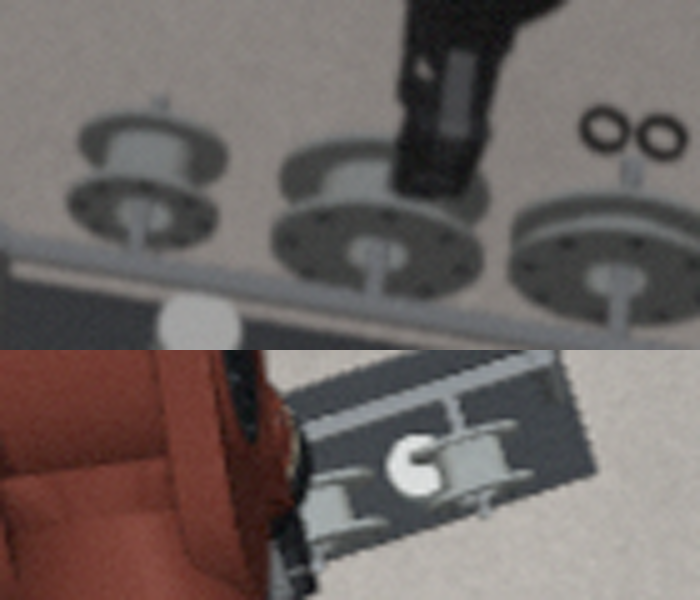

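The scene half shows the far finger's tip at (432,190), above and to the far side of the spool; the far flange's ellipse spans (272,235)-(485,262) with its bore at (378,252). I compare that to projections.

Run:
```python
from h import *
ps=.289;ax=np.array([np.cos(ps),np.sin(ps),0]);ay=np.array([-ax[1],ax[0],0])
C=np.array([.5898,.1935,.14]);S=lambda X:((proj('scene',X)+.5-[330,195])*5-.5).round(0);T=lambda X:((proj('top',X)+.5-[190,150])*5-.5+[0,350]).round(0)
t=np.linspace(0,2*np.pi,200)
for o in(.017,-.017):
    E=np.array([S(C+ax*o+.045*(np.cos(a)*ay+np.sin(a)*np.array([0,0,1]))) for a in t])
    i=E.argmin(0);j=E.argmax(0);print('face',o,'left',E[i[0]],'right',E[j[0]],'top',E[i[1]],'bot',E[j[1]],'c',S(C+ax*o))
print('finger far inner/back tip',S(C+ax*.03+[0,0,.095]),S(C+ax*.0445+[0,0,.095]))
print('top rim ends right side', T(C+ax*.017-ay*.045),T(C-ax*.017-ay*.045),'near lip',T(C-ax*.031+[0,0,.021]))
```

```text
face 0.017 left [266. 241.] right [482. 271.] top [360. 205.] bot [383. 307.] c [373. 258.]
face -0.017 left [275. 176.] right [488. 200.] top [379. 134.] bot [387. 238.] c [381. 188.]
finger far inner/back tip [406. 178.] [402. 211.]
top rim ends right side [369. 468.] [387. 524.] near lip [314. 568.]
```

Request:
{"name": "step_arm", "arguments": {
  "targets": "0.7 0 -0.05 0.8 0 0 0; 0.7 0 0 0.8 0 0 0; 0.7 0 0 0.6 0 0 0; 0.7 0 0 0.07 0 0 0"
}}

```text
t: 18.1
eef_pos: [0.5878, 0.1925, 0.1607]
eef_rot: [-3.14, -0.0, 1.859]
ft_force: [-0.3, 1.0, -0.5]
width: 0.0594
finger_force: 0.0
```

Request:
{"name": "step_arm", "arguments": {
  "targets": "0.3 0 0 0 0 0 0; 0.3 0 0 0 0 0 0; 0.3 0 0 0 0 0 0; 0.3 0 0 0 0 0 0",
  "newtons": 40
}}

```text
t: 18.6
eef_pos: [0.5891, 0.1932, 0.1632]
eef_rot: [3.14, 0.001, 1.86]
ft_force: [-0.5, -0.2, 5.8]
width: 0.0332
finger_force: 41.7
```

Request:
{"name": "step_arm", "arguments": {
  "targets": "0.3 0 0 -0.23 0 0 0; 0.3 0 0 -0.22 0 0 0; 0.3 0 0 0 0 0 0"
}}

```text
t: 18.98
eef_pos: [0.5887, 0.1933, 0.1761]
eef_rot: [3.141, 0.0, 1.86]
ft_force: [-0.1, 0.2, -0.7]
width: 0.0332
finger_force: 40.9
```

Request:
{"name": "step_arm", "arguments": {
  "targets": "0.3 0 -0.4 0 0 0 0; 0.3 0 -0.4 0 0 0 0; 0.3 0 0 0 0 0 0"
}}

```text
t: 19.35
eef_pos: [0.565, 0.1863, 0.1754]
eef_rot: [-3.141, -0.0, 1.86]
ft_force: [-0.1, -0.3, -1.4]
width: 0.0331
finger_force: 40.9
```

Request:
{"name": "step_arm", "arguments": {
  "targets": "0.3 0 -0.6 0 0 0 0; 0.3 0 -0.7 0 0 0 0; 0.3 0 -0.7 -0.2 0 0 0; 0.3 0 0 -1 0 0 0; 0.3 0 0 -1 0 0 0"
}}

```text
t: 19.98
eef_pos: [0.5079, 0.1693, 0.2421]
eef_rot: [-3.141, 0.0, 1.86]
ft_force: [0.3, -1.1, -0.6]
width: 0.0332
finger_force: 40.9
```

Run:
```python
from m import *
s=r.get_state();print(s['t'],s['eef_pos'],s['ft_force'])
o=avg(['wide_spool_center','spindle_seat'],3)
```

```text
19.975 [0.5079 0.1693 0.2421] [ 0.315  -1.095  -0.6115]
wide_spool_center [0.5097 0.1656 0.2196] sd [1.58 0.64] [58.65  3.39] px [413.1 185.5] [257.  209.5]
spindle_seat [ 0.5374 -0.1765  0.1376] sd [1.2 1.1] [23.05  2.13] px [266.  157.6] [378.8 198.5]
```

Run:
```python
from m import *
a=snap('scene','s5.png')[:,:,::-1];b=snap('top','t5.png')[:,:,::-1]
ps=.028;ax=np.array([np.cos(ps),np.sin(ps),0]);ay=np.array([-ax[1],ax[0],0]);ez=np.array([0,0,1.])
W=[]
for im,cam,(u0,v0,w,h) in((a,'scene',(235,120,60,75)),(b,'top',(350,165,60,55))):
    k=cv2.convertScaleAbs(cv2.resize(np.ascontiguousarray(im[v0:v0+h,u0:u0+w]),None,fx=7,fy=7,interpolation=2),alpha=1.5)
    for z,col in((.13,(0,0,255)),(.14,(0,255,0))):
        C=np.array([.534,-.1767,z])
        for X in [C-ax*.031+ez*.021,C+ax*.046+ez*.01]+[C+ax*.046+s*ay*.015+ez*.022 for s in(1,-1)]:
            q=(proj(cam,X)+.5-[u0,v0])*7-.5;print(cam,z,q.round(0));cv2.circle(k,tuple(int(i) for i in q.round()),3,col,1)
    W.append(k)
h=max(k.shape[0] for k in W);W=[cv2.copyMakeBorder(k,0,h-k.shape[0],0,0,0) for k in W]
cv2.imwrite('pics/j5.png',cv2.resize(np.hstack(W),(800,int(h*800/840))));print(h)
```

```text
scene 0.13 [274. 169.]
scene 0.13 [166. 356.]
scene 0.13 [202. 351.]
scene 0.13 [122. 319.]
scene 0.14 [272. 150.]
scene 0.14 [163. 338.]
scene 0.14 [199. 333.]
scene 0.14 [119. 301.]
top 0.13 [220. 316.]
top 0.13 [204. 130.]
top 0.13 [171. 129.]
top 0.13 [244. 125.]
top 0.14 [223. 315.]
top 0.14 [207. 128.]
top 0.14 [173. 127.]
top 0.14 [247. 122.]
525
```

View pics/j5.png

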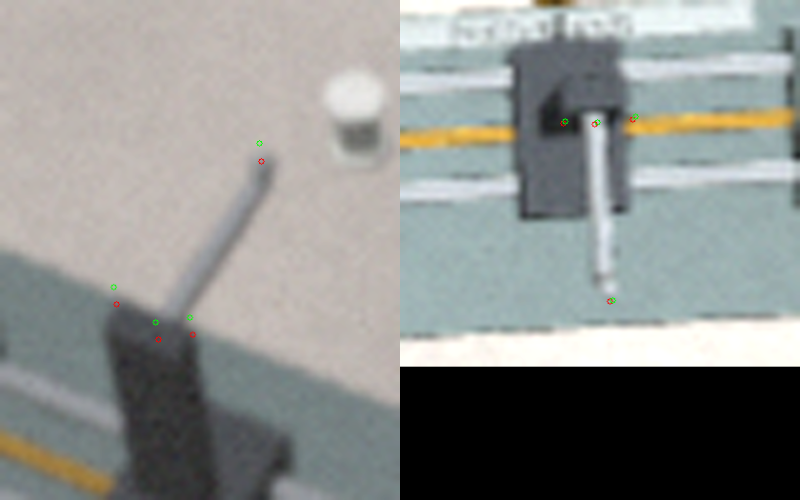

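The picture shows the lip's tip at (265,159) in the scene half and (607,291) in the top half, with the rod leaving the upright at (593,112). My model (red) lies about 6 mm too near in x. I fit the seat to these.

Run:
```python
from m import *
from scipy.optimize import least_squares
ez=np.array([0,0,1.]);k=800/840
S=lambda u,v:np.array([(u/k+.5)/7-.5+235,(v/k+.5)/7-.5+120])
T=lambda u,v:np.array([((u/k-420)+.5)/7-.5+350,(v/k+.5)/7-.5+165])
for ps in(.02,.035):
    ax=np.array([np.cos(ps),np.sin(ps),0]);ay=np.array([-ax[1],ax[0],0])
    obs=[('scene',S(265,159),-ax*.031+ez*.021),('scene',S(197,328),ax*.046+ay*.015+ez*.022),('scene',S(122,303),ax*.046-ay*.015+ez*.022),
     ('top',T(607,291),-ax*.031+ez*.021),('top',T(593,112),ax*.046+ez*.01)]
    f=least_squares(lambda C:np.concatenate([proj(c,C+o)-u for c,u,o in obs]),[.535,-.176,.135],loss='soft_l1')
    print(ps,f.x,f.fun.round(1))
```

```text
0.02 [ 0.5371 -0.1731  0.1376] [-0.1 -0.2 -0.5  0.6 -0.7 -0.4 -0.8  0.3 -0.7  0.5]
0.035 [ 0.5371 -0.1732  0.1377] [-0.3 -0.3 -0.3  0.6 -0.6 -0.3 -0.5  0.3 -0.9  0.5]
```

Run:
```python
from plan import *
s=r.get_state();print(s['t'])
p,y=rows(s['eef_pos'],yaw(),[.505,-.175,.262],np.pi/2+.027,14,.3)
p,y=rows(p,y,[.462,-.175,.1745],np.pi/2+.027,5,.3)
```

```text
20.975
0.3 -0.78 -0.24 -0.05 0 0 0.19; 0.3 -0.79 -0.23 -0.05 0 0 0.18; 0.3 -0.79 -0.21 -0.05 0 0 0.19; 0.3 -0.8 -0.19 -0.05 0 0 0.19; 0.3 -0.8 -0.18 -0.04 0 0 0.19
0.3 -0.8 -0.17 -0.05 0 0 0.18; 0.3 -0.81 -0.15 -0.05 0 0 0.19; 0.3 -0.81 -0.14 -0.05 0 0 0.19; 0.3 -0.81 -0.12 -0.05 0 0 0.18; 0.3 -0.81 -0.1 -0.05 0 0 0.19
0.3 -0.81 -0.09 -0.05 0 0 0.19; 0.3 -0.82 -0.08 -0.05 0 0 0.19; 0.3 -0.82 -0.06 -0.04 0 0 0.18; 0.3 -0.82 -0.04 -0.05 0 0 0.19
end [ 0.5051 -0.1751  0.2619] 1.5977
0.3 0.01 -0.29 0.58 0 0 -0; 0.3 0.01 -0.28 0.59 0 0 -0; 0.3 0.01 -0.29 0.58 0 0 -0; 0.3 0 -0.29 0.58 0 0 -0; 0.3 0.01 -0.28 0.58 0 0 -0
end [ 0.4622 -0.1751  0.1746] 1.5977
```

Request:
{"name": "step_arm", "arguments": {
  "targets": "0.3 -0.78 -0.24 -0.05 0 0 0.19; 0.3 -0.79 -0.23 -0.05 0 0 0.18; 0.3 -0.79 -0.21 -0.05 0 0 0.19; 0.3 -0.8 -0.19 -0.05 0 0 0.19; 0.3 -0.8 -0.18 -0.04 0 0 0.19"
}}

```text
t: 21.6
eef_pos: [0.507, 0.0455, 0.2488]
eef_rot: [3.141, 0.0, 1.765]
ft_force: [-0.8, -0.0, -0.8]
width: 0.0331
finger_force: 40.9
```

Request:
{"name": "step_arm", "arguments": {
  "targets": "0.3 -0.8 -0.17 -0.05 0 0 0.18; 0.3 -0.81 -0.15 -0.05 0 0 0.19; 0.3 -0.81 -0.14 -0.05 0 0 0.19; 0.3 -0.81 -0.12 -0.05 0 0 0.18; 0.3 -0.81 -0.1 -0.05 0 0 0.19"
}}

```text
t: 22.22
eef_pos: [0.5059, -0.0775, 0.2563]
eef_rot: [3.141, 0.0, 1.672]
ft_force: [-0.5, 0.5, -1.1]
width: 0.0332
finger_force: 40.9
```

Request:
{"name": "step_arm", "arguments": {
  "targets": "0.3 -0.81 -0.09 -0.05 0 0 0.19; 0.3 -0.82 -0.08 -0.05 0 0 0.19; 0.3 -0.82 -0.06 -0.04 0 0 0.18; 0.3 -0.82 -0.04 -0.05 0 0 0.19; 0.3 0 -0.6 0 0 0 0"
}}

```text
t: 22.85
eef_pos: [0.4871, -0.1771, 0.2615]
eef_rot: [-3.141, 0.0, 1.596]
ft_force: [-1.0, 0.4, -2.5]
width: 0.0332
finger_force: 40.9
```

Request:
{"name": "step_arm", "arguments": {
  "targets": "0.3 0 -0.83 0 0 0 0; 0.3 0 0 0.9 0 0 0; 0.3 0 0 1 0 0 0; 0.3 0 0 1 0 0 0; 0.3 0 0 0.02 0 0 0"
}}

```text
t: 23.48
eef_pos: [0.461, -0.1755, 0.1723]
eef_rot: [-3.139, -0.002, 1.598]
ft_force: [0.0, 0.7, -0.6]
width: 0.0332
finger_force: 40.8
```

Run:
```python
from m import *
s=r.get_state();print(s['t'],s['eef_pos'],s['eef_rot'],s['ft_force'])
avg(['wide_spool_center','spindle_seat'],3)
a=snap('scene','s6.png')
```

```text
23.475 [ 0.461  -0.1755  0.1723] [-3.1386 -0.0022  1.5978] [ 0.0447  0.69   -0.5621]
spindle_seat [ 0.5318 -0.1765  0.1333] sd [1.54 1.39] [0.5  0.96] px [268. 157.] [379.2 200.3]
```

Request:
{"name": "step_arm", "arguments": {
  "targets": "0.3 0.05 0.4 0 0 0 0; 0.3 0 0.4 0 0 0 0; 0.3 0 0 0 0 0 0"
}}

```text
t: 24.8
eef_pos: [0.487, -0.174, 0.1741]
eef_rot: [-3.141, -0.0, 1.599]
ft_force: [-0.3, -0.0, -1.3]
width: 0.0332
finger_force: 40.9
```

Request:
{"name": "step_arm", "arguments": {
  "targets": "0.3 0 0.15 0 0 0 0; 0.3 0 0.15 0 0 0 0"
}}

```text
t: 25.05
eef_pos: [0.4953, -0.1739, 0.1743]
eef_rot: [-3.142, 0.0, 1.598]
ft_force: [0.2, 0.0, -2.0]
width: 0.0333
finger_force: 40.9
```

Request:
{"name": "step_arm", "arguments": {
  "targets": "0.3 0 0.15 0 0 0 0; 0.3 0 0.15 0 0 0 0"
}}

```text
t: 25.3
eef_pos: [0.5044, -0.1737, 0.1743]
eef_rot: [-3.142, 0.0, 1.598]
ft_force: [0.1, -0.4, -1.8]
width: 0.0335
finger_force: 40.9
```

Request:
{"name": "step_arm", "arguments": {
  "targets": "0.3 0 0.15 0 0 0 0; 0.3 0 0.15 0 0 0 0"
}}

```text
t: 25.55
eef_pos: [0.5134, -0.1734, 0.1743]
eef_rot: [3.142, 0.0, 1.598]
ft_force: [0.8, -0.6, -1.2]
width: 0.0331
finger_force: 40.9
```

Run:
```python
from m import *
a=snap('scene','s7.png')[:,:,::-1]
b=snap('top','t7.png')[:,:,::-1]
k=cv2.resize(a[115:215,205:325],None,fx=6,fy=6,interpolation=2)
cv2.imwrite('pics/j7.png',cv2.convertScaleAbs(k,alpha=1.6))
```

Request:
{"name": "step_arm", "arguments": {
  "targets": "0.3 0 0.2 0 0 0 0; 0.3 0 0.2 0 0 0 0; 0.3 0 0.2 0 0 0 0; 0.3 0 0.23 0 0 0 0; 0.3 0 0 0 0 0 0"
}}

```text
t: 26.28
eef_pos: [0.5384, -0.1727, 0.1741]
eef_rot: [-3.141, -0.0, 1.598]
ft_force: [0.0, 0.9, -2.2]
width: 0.033
finger_force: 40.9
```

Request:
{"name": "step_arm", "arguments": {
  "targets": "0.3 0 0 0.15 0 0 0; 0.3 0 0 0.12 0 0 0; 0.3 0 0 0 0 0 0"
}}

```text
t: 26.65
eef_pos: [0.5376, -0.1726, 0.1657]
eef_rot: [-3.141, -0.0, 1.598]
ft_force: [-0.7, 0.4, -1.2]
width: 0.0327
finger_force: 40.9
```

Request:
{"name": "step_arm", "arguments": {
  "targets": "0.3 0 0 0.06 0 0 0; 0.3 0 0 0 0 0 0"
}}

```text
t: 26.9
eef_pos: [0.5379, -0.1727, 0.1643]
eef_rot: [-3.142, 0.0, 1.598]
ft_force: [0.4, 0.9, -2.3]
width: 0.0334
finger_force: 40.9
```

Request:
{"name": "step_arm", "arguments": {
  "targets": "0.3 0 0 0.06 0 0 0; 0.3 0 0 0 0 0 0"
}}

```text
t: 27.15
eef_pos: [0.5382, -0.1729, 0.1632]
eef_rot: [3.141, 0.001, 1.598]
ft_force: [-1.3, 0.6, 4.5]
width: 0.0331
finger_force: 41.5
```

Request:
{"name": "step_arm", "arguments": {
  "targets": "0.3 0 0 0.05 0 0 0; 0.3 0 0 0 0 0 0"
}}

```text
t: 27.4
eef_pos: [0.5382, -0.1729, 0.1631]
eef_rot: [3.14, 0.001, 1.598]
ft_force: [-6.1, 3.1, 13.4]
width: 0.0327
finger_force: 42.9
```

Request:
{"name": "step_arm", "arguments": {
  "targets": "0.3 0 0 -0.04 0 0 0; 0.55 0 0 0 0 0 0; 0.55 0 0 0 0 0 0; 0.55 0 0 -0.1 0 0 0; 0.55 0 0 -0.5 0 0 0"
}}

```text
t: 28.02
eef_pos: [0.5375, -0.1724, 0.18]
eef_rot: [-3.14, -0.001, 1.598]
ft_force: [-0.1, -1.1, 0.4]
width: 0.0467
finger_force: 0.0
```

Request:
{"name": "step_arm", "arguments": {
  "targets": "0.55 0 0 -1 0 0 0; 0.55 0 0 -1 0 0 0; 0.55 0 0 -1 0 0 0; 0.55 0.5 0 -1 0 0 0; 0.55 1 0 0 0 0 0"
}}

```text
t: 28.65
eef_pos: [0.5377, -0.1285, 0.304]
eef_rot: [3.137, 0.003, 1.596]
ft_force: [1.1, 0.4, -0.5]
width: 0.0466
finger_force: 0.0
```

Request:
{"name": "step_arm", "arguments": {
  "targets": "0.55 1 -0.3 0 0 0 0; 0.55 1 -0.3 0 0 0 0; 0.55 1 -0.3 0 0 0 0; 0.55 1 -0.3 0 0 0 0; 0.55 1 0 0 0 0 0"
}}

```text
t: 29.28
eef_pos: [0.4964, 0.0221, 0.3018]
eef_rot: [3.14, 0.001, 1.598]
ft_force: [0.3, -1.1, 0.0]
width: 0.0473
finger_force: 0.0
```

Request:
{"name": "step_arm", "arguments": {
  "targets": "0.55 1 0 0 0 0 0; 0.55 1 0 0 0 0 0; 0.55 1 0 0 0 0 0; 0.55 1 0 0 0 0 0; 0.55 1 0 0 0 0 0"
}}

```text
t: 29.9
eef_pos: [0.4927, 0.1722, 0.3015]
eef_rot: [3.14, 0.0, 1.598]
ft_force: [0.6, 0.1, -0.0]
width: 0.047
finger_force: 0.0
```

Run:
```python
from m import *
s=r.get_state();print(s['t'],s['eef_pos'],s['ft_force'])
avg(['wide_spool_center','spindle_seat','pointer','index_line'],5)
a=snap('scene','s8.png')[:,:,::-1];b=snap('top','t8.png')[:,:,::-1]
f=lambda i,k:cv2.convertScaleAbs(cv2.resize(np.ascontiguousarray(i),(400,int(400*i.shape[0]/i.shape[1])),interpolation=2),alpha=1.5)
L=np.vstack([f(a[199:229,230:270],1),f(b[150:180,352:392],1)])
R=np.vstack([f(a[125:185,235:315],1),f(b[160:220,340:420],1)])
cv2.imwrite('pics/j8.png',np.hstack([L,R]))
```

```text
29.9 [0.4927 0.1722 0.3015] [ 0.5589  0.0925 -0.0128]
wide_spool_center [ 0.5418 -0.1666  0.148 ] sd [24.55  6.05] [1.05 1.16] px [269.6 157.9] [376.5 196.3]
spindle_seat [ 0.5346 -0.1769  0.1353] sd [0.54 0.66] [1.35 0.47] px [267.7 157.3] [379.7 199.1]
pointer [ 0.6452 -0.1727  0.0301] sd [0.84 1.5 ] [1.54 1.79] px [250.4 216.2] [373.65 166.05]
index_line [ 0.6458 -0.1693  0.0428] sd [16.96 28.14] [35.34  3.67] px [248.8 214.2] [371.6 166.1]
```

View pics/j8.png

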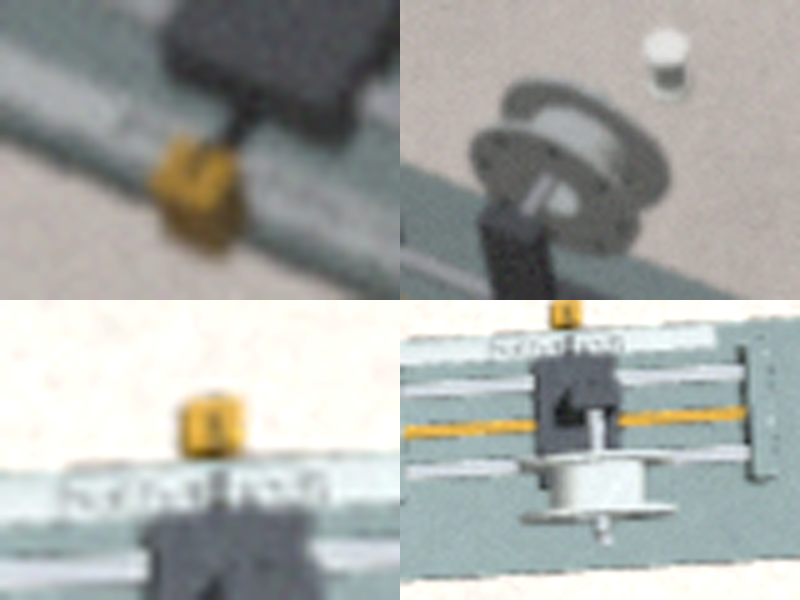

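The picture shows the spool hanging on the spindle between lip and upright (right half), with the fin at about (221,490) and the line at (213,425) in the top half. I measure that offset at subpixel level from averaged frames.

```bash
cat > px.py <<'E'
from m import *
A={c:np.mean([optics.read_camera(c).astype(float) for _ in range(15)],0) for c in('top','scene')}
np.savez('avg.npz',**A);print(r.get_state()['t'])
g=A['top'].mean(2)
np.set_printoptions(linewidth=200,precision=0,suppress=True)
print('cols 364..382');print(g[158:174,364:383])
g=A['scene'].mean(2);print('scene cols 240..260');print(g[206:226,240:260])
E
python3 px.py
```

```text
34.0
cols 364..382
[[170. 168. 170. 172. 171. 170. 171. 171. 172. 171. 171. 171. 171. 170. 172. 173. 169. 169. 169.]
 [170. 168. 168. 170. 171. 171. 165. 155. 145. 130. 139. 151. 162. 171. 172. 173. 171. 170. 172.]
 [171. 169. 168. 169. 170. 160. 134. 122. 117. 111. 114. 123. 150. 172. 171. 171. 172. 173. 172.]
 [171. 169. 168. 168. 170. 146.  99. 108. 100.  87. 100. 119. 149. 170. 169. 169. 171. 172. 169.]
 [173. 172. 170. 170. 173. 147.  93. 111.  95.  77.  98. 116. 147. 169. 166. 167. 169. 173. 171.]
 [173. 173. 169. 168. 170. 143.  91. 109. 101.  82.  90. 115. 149. 173. 171. 171. 170. 171. 171.]
 [172. 171. 170. 170. 168. 141.  84.  96.  89.  74.  77.  96. 138. 172. 172. 173. 172. 171. 170.]
 [169. 171. 173. 172. 171. 148.  88.  59.  51.  42.  62.  88. 118. 138. 141. 138. 132. 133. 138.]
 [135. 142. 148. 143. 136. 137. 132. 124. 125. 120. 118. 126. 130. 133. 138. 143. 142. 143. 149.]
 [142. 147. 154. 153. 151. 153. 155. 156. 144. 107. 112. 155. 155. 155. 156. 157. 158. 150. 134.]
 [143. 150. 135. 146. 159. 160. 145. 123. 131.  99. 108. 153. 138. 146. 145. 125. 148. 143. 129.]
 [1
[... 1868 characters left out ...]
  85.  71.  56.  52.  56.  64.  65.  56.  44.  43.  61.  90. 102. 107. 106. 101.]
 [121. 119. 117. 115. 110.  94.  63.  49.  49.  52.  51.  46.  43.  42.  53.  75.  90.  99. 102. 105.]
 [121. 121. 120. 121. 120. 108.  73.  50.  47.  47.  47.  45.  42.  44.  49.  65.  78.  84.  89.  95.]
 [121. 121. 120. 121. 121. 113.  87.  65.  55.  49.  47.  45.  44.  48.  53.  59.  67.  72.  76.  79.]
 [121. 120. 119. 121. 121. 118. 106.  92.  77.  64.  55.  51.  55.  70.  72.  66.  60.  61.  65.  70.]
 [121. 120. 119. 119. 121. 122. 118. 113. 102.  91.  79.  72.  78.  96. 100.  91.  78.  66.  60.  59.]
 [121. 120. 119. 119. 120. 121. 120. 119. 116. 112. 105. 100. 102. 113. 116. 113. 104.  92.  78.  67.]]
```

Run:
```python
from m import *
for ps in(.02,.03):
    y=np.array([-np.sin(ps),np.cos(ps)])
    for zl in(.036,.045): print('top',ps,zl,(onz('top',(373.05,162),zl)-onz('top',(373.31,168),.036))@y)
# scene: fin row 211 col / line row 215 col
for ps in(.02,.03):
    y=np.array([-np.sin(ps),np.cos(ps)]);x=np.array([y[1],-y[0]])
    for f in((253.4,211.5),(252.6,213)):
        for l in((249.5,214.5),(248.9,215.3)):
            for zl in(.036,.045):
                d=onz('scene',l,zl)-onz('scene',f,.036);print('scene',ps,f,l,zl,'dx',d@x,'dy',d@y)
M=[proj('top',[.645,-.17+d,.036])[0] for d in(0,.01)];print('px/mm',(M[1]-M[0])/10)
```

```text
top 0.02 0.036 -0.00029809220464095795
top 0.02 0.045 0.0005952775295814882
top 0.03 0.036 -0.00048476953716715035
top 0.03 0.045 0.0004218169140370301
scene 0.02 (253.4, 211.5) (249.5, 214.5) 0.036 dx 0.011516114182766948 dy -0.0042731970471030865
scene 0.02 (253.4, 211.5) (249.5, 214.5) 0.045 dx 0.015533329984707897 dy -0.0006905988919032439
scene 0.02 (253.4, 211.5) (248.9, 215.3) 0.036 dx 0.014101085978679286 dy -0.004447252550553978
scene 0.02 (253.4, 211.5) (248.9, 215.3) 0.045 dx 0.018096106733993957 dy -0.0008631599225628159
scene 0.02 (252.6, 213) (249.5, 214.5) 0.036 dx 0.006984597758067203 dy -0.004649432276847119
scene 0.02 (252.6, 213) (249.5, 214.5) 0.045 dx 0.01100181356000815 dy -0.0010668341216472765
scene 0.02 (252.6, 213) (248.9, 215.3) 0.036 dx 0.009569569553979541 dy -0.004823487780298011
scene 0.02 (252.6, 213) (248.9, 215.3) 0.045 dx 0.01356459030929421 dy -0.0012393951523068485
scene 0.03 (253.4, 211.5) (249.5, 214.5) 0.036 dx 0.011472807123581091 dy -0.004388142611516127
scene 0.03 (253.4, 211.5) (249.5, 214.5) 0.045 dx 0.015525647450861069 dy -0.00084589507321809
scene 0.03 (253.4, 211.5) (248.9, 215.3) 0.036 dx 0.014055909145955298 dy -0.0045880386993970125
scene 0.03 (253.4, 211.5) (248.9, 215.3) 0.045 dx 0.018086570480830916 dy -0.0010440748162635672
scene 0.03 (252.6, 213) (249.5, 214.5) 0.036 dx 0.006937754983222572 dy -0.004719044620657401
scene 0.03 (252.6, 213) (249.5, 214.5) 0.045 dx 0.01099059531050255 dy -0.0011767970823593633
scene 0.03 (252.6, 213) (248.9, 215.3) 0.036 dx 0.009520857005596779 dy -0.004918940708538286
scene 0.03 (252.6, 213) (248.9, 215.3) 0.045 dx 0.013551518340472399 dy -0.0013749768254048406
px/mm -0.32450351087788365
```

```bash
python3 -c "
from bench import r
print(r.sign_off())"
```

```text
the job is handed in; nothing more can be done
None
```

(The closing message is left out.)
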